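# Shut the portable fuel tank for the ride home

## Task

The portable boat fuel tank on the yard-sale table is sold and about to go into the buyer's car, so close it up: tighten its filler cap clockwise until it slips and clicks, stopping after a click or two, and turn the pointer of its fuel tap to the long moulded mark, which is shut. Take your hand off both, and do not knock over or shove aside the other goods standing round and on the tank.

Things in the scene. Friction and masses are not known exactly. Their poses are not given: they have to be found in the camera images.
- tank_top (a point): Red plastic boat fuel tank 280 (own x) x 440 (own y) x 205 mm high, heavy, fixed; upright, turned up to 0.4 rad. Point: centre of its flat top, z up. In this frame: cap axis at y +130 mm, tap axis at y -130 mm (x 0); black carrying handle between them, y -70 to +70 mm, 39 mm high; round gauge at x -88 mm, 10 mm high; loose funnel near x +88 mm.
- cap_bar (a point): Filler cap's black grip: a knurled disc 72 mm across with a straight raised bar across it, which turns with it. Point: on the upright turning axis, 12 mm above the disc, 12 mm below the bar's top; z up. The bar runs along this point's x: 64 mm long, 18 mm wide, 24 mm clear height above the disc, flat sides; grip it across its width.
- cap_screw (a joint): How far the cap's inner screw is screwed down, rad, growing clockwise seen from above; 2.6 is fully tight (hard stop). Starts between 0.4 and 1.6; turns with the grip at about 0.25 N m and may spring back by up to 0.2 after a click. Its grey flange, 86 mm across with one small tab, shows below the black disc; once tight it stands still while the grip slips over it.
- cap_grip (a joint): How far the black grip has slipped clockwise over the inner screw, rad: 0 at the start and near 0 while the screw still turns; once the screw is tight the grip slips at about 0.6 N m and gains 0.39 at each click (a spring pawl jumps one of 16 teeth, the torque falls off after each crest, and the grip settles at whole clicks).
- tap_pointer (a point): Fuel tap's black pointer knob: a bar 14 mm wide, flat sides, 24 mm clear height above its round base (42 mm across), from 20 mm behind the axis to a round nose 27 mm ahead. Point: on the upright turning axis, 12 mm below the bar's top; x points to the nose (a light line on the bar's top runs that way), z up. Grip it across its width.
- tap (a joint): Angle of the tap's pointer from the long mark, rad, growing anticlockwise seen from above; 0 is on the long mark (shut). It starts from 0.65 to 1.45, stays where it is left (friction about 0.1 N m) and can be turned past the mark, down to -1.6, where a stop lies.
- tap_mark (a point): Long light moulded mark (14 by 5 mm, radial) on the tap's black round flange, 37 mm from the tap's axis on the tank's own +x side: the shut position of the pointer. Two small round dots at 1.2 rad either side of it are main and reserve (open).
- flask: Steel vacuum flask, 74 mm across, 216 mm high, upright beside the tank. Origin at the centre of its underside.
- coffee_pot: Silver coffee pot 166 mm high with spout and handle, beside the tank. Origin at the centre of its underside.
- candlestick: Brass candlestick, 80 mm across its foot, 150 mm high. Origin at the centre of its underside.
- goblet: Amber glass goblet, 74 mm across, 130 mm high. Origin at the centre of its underside.
- funnel: Grey plastic funnel standing upside down on the tank's top, 84 mm across, 90 mm high. Origin at the centre of its rim, on the tank top.

How it is judged (in metres and radians):
At the end, for the whole second after the job is handed in: The filler cap is fully screwed down (cap_screw above 2.3 rad) and its grip has slipped by one to three clicks (cap_grip between 0.3 and 1.4 rad), the tap's pointer is within 0.14 rad (8 degrees) of the long mark, and both knobs are at rest (value of joint cap_screw above 2.3 rad and value of joint cap_grip between 0.3 and 1.4 rad and value of joint tap between -0.14 and 0.14 rad and velocity of joint each of cap_grip, tap below 0.05 rad/s and velocity of joint tap above -0.05 rad/s); the robot touches nothing.
It fails at once if the flask is knocked over or shifted by more than 40 mm (distance of flask from where it was at the start of the episode above 0.04 m or angle between flask's own z axis and vertical above 0.4 rad).
It fails at once if the coffee pot is knocked over or shifted by more than 40 mm (distance of coffee_pot from where it was at the start of the episode above 0.04 m or angle between coffee_pot's own z axis and vertical above 0.4 rad).
It fails at once if the candlestick is knocked over or shifted by more than 40 mm (distance of candlestick from where it was at the start of the episode above 0.04 m or angle between candlestick's own z axis and vertical above 0.4 rad).
It fails at once if the goblet is knocked over or shifted by more than 40 mm (distance of goblet from where it was at the start of the episode above 0.04 m or angle between goblet's own z axis and vertical above 0.4 rad).
It fails at once if the funnel is knocked over or shifted by more than 40 mm (distance of funnel from where it was at the start of the episode above 0.04 m or angle between funnel's own z axis and vertical above 0.4 rad).
It also fails if it takes over 67 s, if anything falls off the work surface, if the arm or the gripper's body presses on something with over 40 N, if the wrist force passes 120 N, or if a joint passes its speed limit or range.

## Robot

A 6-joint arm with a two-finger parallel gripper is mounted at the origin on the work surface. World frame = base frame: x ahead of the robot, y to its left, z up, the work surface at z = 0. Lengths are in m, angles in degrees, forces in N, time in s.
With the tool pointing down it reaches from about 0.275 to 0.85 m from the base axis. Payload 5.2 kg.
Tool frame: the origin (TCP) lies on the centre line of the jaws, within the pads' length; the fingertips stand 25 mm ahead of it and the grasp point (between the pads) lies 6 mm ahead of it; x points along the fingers, y is the direction in which the jaws open and shut, and the axes are right-handed (so a half turn about x gives the same grasp; the last joint's range is limited). The gripper opens to 85 mm and grips with 20 to 120 N. Pads are 22 mm wide; open, the fingers measure 114 mm over their backs; the gripper's body (76 mm by 85 mm) begins 54 mm behind the grasp point. The pads swing forward as they close: fully open they stand 13 mm farther back than shut.
Start: joints at [63.896, 14.817, 87.949, -0, 77.235, -11.62], TCP at [0.138, 0.533, 0.236] pointing down, gripper open.
Joint ranges: [-179.93, 179.93], [-52.35, 119.4], [10.71, 147.94], [-69.91, 249.91], [12.55, 155.21], [-178.61, 178.61]. Speed limits (degrees/s): [147.25, 147.25, 180, 180, 180, 180].

## Interface

Orientations are given as a 3x3 rotation matrix whose columns are the frame's x, y, z axes.
In Python, from rig import bot gives the robot as it stands. The module is installed in compiled form; this text tells all that it offers.
- The arm moves only by the shell command python3 -m crank 'ROWS' [OPENING]. ROWS is JSON, a list of rows, each an object of numbers: "x", "y", "z": the shift along the tool's x, y, z in cm; "twist": the turn about the tool's x in degrees. In form: [{"x": .., "y": .., "z": .., "twist": ..}, ...]. A call has 1 to 20 rows; each row is the pose to reach, as a shift and turn from the pose commanded when the call began, along the tool's axes at that moment; what a row does not reach only later rows make up. A row lasts 1/12 s, in which the tool goes at most 41.7 mm and 7.16 degrees, less where a joint would pass 70% of its speed; a pose out of reach is approached as far as the arm can. A call with a gripper value outside its range is refused whole. OPENING is the opening in per cent of the stroke, from 0 (shut) to 100 (fully open), set as the call begins (- or left out, the last holds). The fingers move at their own pace and stop on an object; the grip force is fixed at half the most. Time passes only in rows, so rows that repeat a pose let the fingers close. It gives the time, the measured TCP pose, the force and the opening at its end, in the units of the state.
- bot.observe(): the state, without advancing time (a new reading comes with each control period).
- bot.camera(name): name is "scene" or "top" or "wrist"; returns the picture (420x560x3 uint8, red, green, blue); there is no depth.
- bot.camera_params(name): a dict with "vfov" (degrees; the focal length in pixels is half the picture's height over the tangent of half this angle, whatever the lens; pixels are square), "cx", "cy" (the principal point, pixels), "k1" (the pictures are not rectified: a ray, as slopes to the right and down, at radius r is drawn at 1 + k1 r^2 times it, then the intrinsics apply), "R" (3x3) and "t" (3): a world point X has camera coordinates R X + t. Camera axes: x right, y down, z forward; pixel columns grow to the right and rows downward; lengths in m; the calibration is good to about 2 mm. A picture is of the moment at which its call begins: read the wrist's pose just before it. camera_params takes no time and is no camera call; for the wrist camera it gives the pose at the moment of the call.
- bot.job_done(): hands the job in, once; it reports no verdict.
Trained networks look in the newest picture that a camera, given by its name, has taken for a name from the list of things; names that differ only in an ending like _2 or _b are one class to them, and where a whole thing is asked for, a point or a joint stands for the part that bears it (a point fixed in the world has none). Each returns a list of dicts, best first, with "confidence" (0 to 1); they miss things now and then, are a little off and sometimes report something else, mostly with a low value. They report only what shows in the picture. A call takes as long as a camera call.
- bot.find_in(camera, target): "bbox" ([centre column, centre row, width, height] in pixels, round what is visible of it).
- bot.outline_of(camera, target): "region" (420x560 bool, what is visible of it) and "bbox" ([centre column, centre row, width, height] in pixels, round what is visible of it).
- bot.landmark_of(camera, target): "at" ([column, row] in pixels: a listed point, or the origin of a listed thing).
The state is a dict: "time": time; "joint_positions": joint angles; "dq": joint speeds; "joint_efforts": joint torques, N m; "tcp_pos": TCP position; "tcp_rot": TCP orientation; "wrist_force": force on the tool from outside, world axes, zero at the start; "torque": the same for the moment, N m; "opening": finger opening in m.
Only numpy, scipy, OpenCV 4.12 (cv2) and the standard library are available. Lean on these libraries where they do the work, as an engineer would, in place of code of your own. Each camera call takes 0.05 s, during which the arm holds its last target.

## Working session

There is one attempt and no reset: what is moved stays moved. The work goes in short steps, Python scripts to look and compute and a shell command to move; the robot and the scene stay as the last step left them, time stands still between calls to the robot, and variables do not carry over. Pictures are saved under pics/ and viewed, and the job is handed in when it is done.

```bash
mkdir -p pics; cat > h.py <<'E'
import numpy as np, cv2, json
from rig import bot
def K(p):
    f=210/np.tan(np.radians(p['vfov'])/2); return f
def ray(p,uv):
    f=K(p); d=np.array([(uv[0]-p['cx'])/f,(uv[1]-p['cy'])/f]); s=d.copy()
    for _ in range(30): s=d/(1+p['k1']*(s@s))
    R=np.array(p['R']);t=np.array(p['t'])
    c=-R.T@t; v=R.T@np.array([s[0],s[1],1.]); return c,v/np.linalg.norm(v)
def atz(p,uv,z):
    c,v=ray(p,uv); return c+v*(z-c[2])/v[2]
def proj(p,X):
    R=np.array(p['R']);t=np.array(p['t']);q=R@np.array(X)+t
    s=q[:2]/q[2]; s=s*(1+p['k1']*(s@s)); f=K(p); return s*f+[p['cx'],p['cy']]
def save(im,n): cv2.imwrite('pics/'+n+'.png',im[:,:,::-1])
E
python3 - <<'E'
from h import *
for c in ['scene','top','wrist']:
    im=bot.camera(c); p=bot.camera_params(c)
    save(im,c+'0'); cc=-np.array(p['R']).T@np.array(p['t'])
    print(c,p['vfov'],p['k1'],cc.round(3))
    for n in ['tank_top','cap_bar','tap_pointer','tap_mark','flask','coffee_pot','candlestick','goblet','funnel']:
        if c=='wrist' and n in('flask','coffee_pot','candlestick','goblet'): continue
        r=bot.landmark_of(c,n)
        z={'tank_top':.205,'cap_bar':.24,'tap_pointer':.24,'tap_mark':.212,'funnel':.205}.get(n,0)
        print(n,[(np.round(a['at'],1).tolist(),round(a['confidence'],2),atz(p,a['at'],z).round(3).tolist()) for a in r[:2]])
o=bot.observe();print(o['time'],o['tcp_pos'],o['tcp_rot'])
E
```

```text
scene 46.16525122123584 -0.13063224288427405 [1.188 0.51  1.058]
tank_top []
cap_bar [([353.6, 222.8], 0.81, [0.582, 0.23, 0.24])]
tap_pointer [([289.0, 147.5], 0.66, [0.487, -0.02, 0.24]), ([270.4, 312.2], 0.47, [0.857, 0.228, 0.24])]
tap_mark [([272.6, 161.0], 0.64, [0.526, -0.039, 0.212])]
flask [([287.0, 150.8], 0.61, [0.297, -0.171, 0.0]), ([269.3, 311.6], 0.28, [0.76, 0.142, 0.0])]
coffee_pot [([381.9, 354.8], 0.64, [0.685, 0.413, 0.0])]
candlestick [([236.2, 258.0], 0.8, [0.695, -0.023, 0.0]), ([288.6, 149.3], 0.72, [0.288, -0.171, 0.0])]
goblet [([268.8, 313.7], 0.95, [0.765, 0.145, 0.0]), ([286.6, 150.1], 0.72, [0.295, -0.174, 0.0])]
funnel [([292.2, 215.6], 0.83, [0.626, 0.1, 0.205])]
top 46.36252521226643 -0.12248050785861893 [0.372 0.054 1.354]
tank_top [([258.6, 237.7], 0.6, [0.543, 0.103, 0.205])]
cap_bar [([204.3, 217.1], 0.67, [0.582, 0.23, 0.24])]
tap_pointer [([363.7, 274.0], 0.72, [0.463, -0.14, 0.24]), ([314.2, 254.7], 0.71, [0.504, -0.026, 0.24])]
tap_mark [([315.7, 242.9], 0.63, [0.535, -0.031, 0.212]), ([308.9, 193.4], 0.63, [0.654, -0.013, 0.212])]
flask [([361.4, 275.2], 0.87, [0.479, -0.175, 0.0])]
coffee_pot [([156.3, 199.2], 0.7, [0.674, 0.409, 0.0])]
candlestick [([310.3, 193.4], 0.75, [0.706, -0.029, 0.0])]
goblet []
funnel [([260.7, 203.6], 0.79, [0.626, 0.102, 0.205])]
wrist 58.04672429434893 -0.1064346150595559 [0.072 0.549 0.373]
tank_top []
cap_bar []
tap_pointer []
tap_mark []
funnel []
1.3 [0.13755006 0.53253069 0.23610816] [[ 3.77287027e-06  2.50113435e-01  9.68216541e-01]
 [ 3.93178050e-06  9.68216541e-01 -2.50113435e-01]
 [-1.00000000e+00  4.75046046e-06  2.66956427e-06]]
```

View pics/scene0.png

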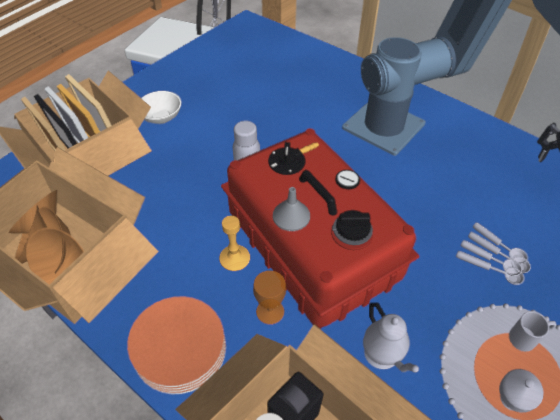

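View pics/top0.png

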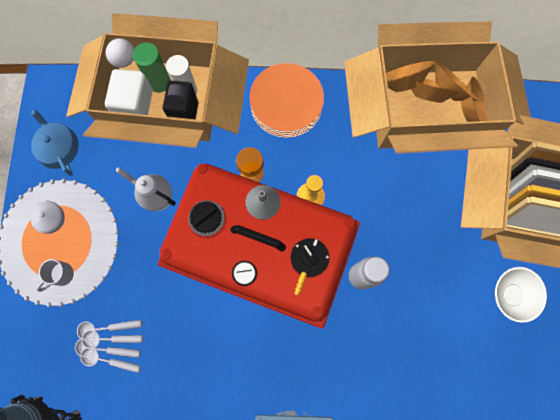

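```bash
python3 - <<'E'
import cv2,numpy as np
a=cv2.imread('pics/top0.png'); s=cv2.imread('pics/scene0.png')
r=lambda i,x,y:cv2.resize(i[y-35:y+35,x-45:x+45],(400,300),interpolation=cv2.INTER_CUBIC)
cv2.imwrite('pics/crop0.png',np.vstack([np.hstack([r(a,204,220),r(a,314,252)]),np.hstack([r(s,353,225),r(s,285,155)])]))
E
```

```text
(no output)
```

View pics/crop0.png

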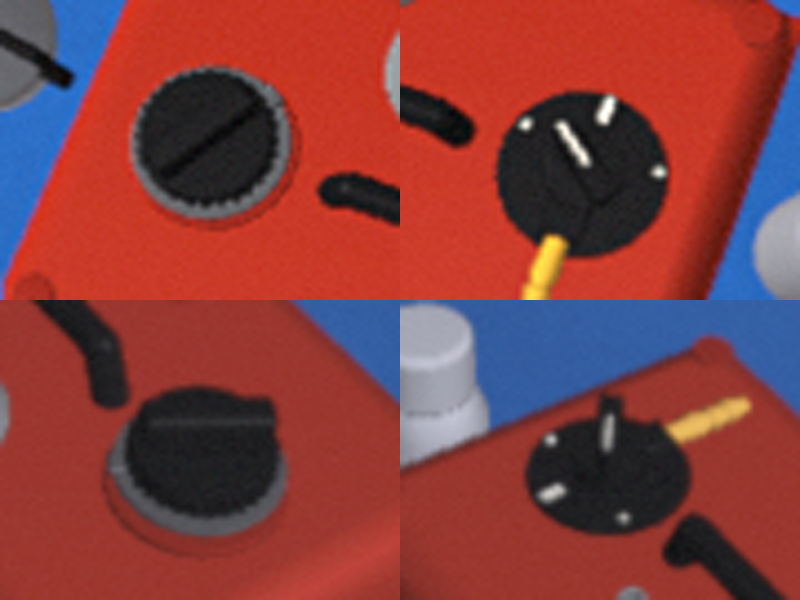

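```bash
python3 - <<'E'
from h import *
P={c:bot.camera_params(c) for c in('scene','top')}
def tri(a,b):
    (c1,v1),(c2,v2)=ray(P['scene'],a),ray(P['top'],b)
    s=np.linalg.lstsq(np.c_[v1,-v2],c2-c1,rcond=None)[0]
    p,q=c1+s[0]*v1,c2+s[1]*v2; return ((p+q)/2).round(4),np.linalg.norm(p-q).round(4)
print('cap',tri([353.6,222.8],[204.3,217.1])); print('tap',tri([289,147.5],[314.2,254.7]))
print('mark',tri([272.6,161],[315.7,242.9])); print('funnel',tri([292.2,215.6],[260.7,203.6]))
def d(a,b,o,z):
    s=lambda q:[o[0]-45+q[0]*90/400,o[1]-35+q[1]*70/300]
    u=atz(P['top'],s(a),z);w=atz(P['top'],s(b),z);v=w-u;return np.degrees(np.arctan2(v[1],v[0])),u,w
print(d((160,180),(265,100),(204,220),.24)); print(d((190,165),(160,125),(314,252),.25)); print(d((204,120),(210,102),(314,252),.21))
E
```

```text
cap (array([0.5817, 0.2301, 0.2391]), np.float64(0.0001))
tap (array([ 0.4986, -0.0194,  0.2505]), np.float64(0.0144))
mark (array([ 0.5337, -0.0313,  0.2226]), np.float64(0.0017))
funnel (array([0.6263, 0.1013, 0.2056]), np.float64(0.0014))
(np.float64(-48.550833806196835), array([0.55753842, 0.24995893, 0.24      ]), array([0.6035587 , 0.19784938, 0.24      ]))
(np.float64(37.311755857596815), array([ 0.50035621, -0.02018532,  0.25      ]), array([ 0.52103801, -0.00442331,  0.25      ]))
(np.float64(-16.473198003790237), array([ 0.53000359, -0.02972756,  0.21      ]), array([ 0.54006483, -0.03270272,  0.21      ]))
```

```bash
python3 -m crank '[{"x":-4,"y":-1,"z":3,"twist":3},{"x":-8,"y":-2,"z":6,"twist":6},{"x":-12.4,"y":-3,"z":9,"twist":9},{"x":-12.4,"y":-4,"z":12,"twist":12},{"x":-12.4,"y":-5.5,"z":16,"twist":15},{"x":-12.4,"y":-7,"z":20,"twist":18},{"x":-12.4,"y":-8.5,"z":24,"twist":21},{"x":-12.4,"y":-10,"z":28,"twist":24},{"x":-12.4,"y":-11.5,"z":32,"twist":27},{"x":-12.4,"y":-13,"z":36,"twist":30},{"x":-12.4,"y":-14.5,"z":40,"twist":33},{"x":-12.4,"y":-16,"z":44,"twist":36},{"x":-12.4,"y":-17.5,"z":48,"twist":36},{"x":-12.4,"y":-18.2,"z":50.6,"twist":36},{"x":-12.4,"y":-18.2,"z":50.6,"twist":36},{"x":-12.4,"y":-18.2,"z":50.6,"twist":36},{"x":-12.4,"y":-18.2,"z":50.6,"twist":36}]' 70
python3 - <<'E'
from h import *
o=bot.observe(); p=bot.camera_params('wrist'); im=bot.camera('wrist')
print(o['time'],o['tcp_pos'],o['tcp_rot'],o['opening'],o['torque'],o['joint_positions'])
for n,z in [('cap_bar',.239),('tap_pointer',.25),('tank_top',.205)]:
    print(n,[(a['at'],a['confidence'],atz(p,a['at'],z)) for a in bot.landmark_of('wrist',n)[:2]])
save(im,'w1')
E
```

```text
time: 2.72
tcp_pos: [0.5818, 0.2297, 0.3595]
tcp_rot: [[-0.002, 0.772, 0.635], [0.0, 0.635, -0.772], [-1.0, -0.001, -0.001]]
wrist_force: [-0.6, 0.7, -0.7]
opening: 0.0598
2.7167 [0.58176051 0.22967783 0.35950919] [[-1.61389807e-03  7.72138905e-01  6.35451735e-01]
 [ 3.16009164e-04  6.35452924e-01 -7.72139548e-01]
 [-9.99998648e-01 -1.04534595e-03 -1.26955922e-03]] 0.05976364043196832 [-0.03995468  0.00302349 -0.05535222] [ 1.13198057e+01  2.03846297e+01  6.33985465e+01  3.61225891e-02
  9.63039394e+01 -2.81298281e+01]
cap_bar [([279.7, 214.8], 0.96, array([0.58568166, 0.2243994 , 0.239     ]))]
tap_pointer [([28.4, 361.7], 0.91, array([ 0.50323899, -0.00369559,  0.25      ]))]
tank_top [([153.0, 272.8], 0.65, array([0.54117276, 0.10863977, 0.205     ]))]
```

View pics/w1.png

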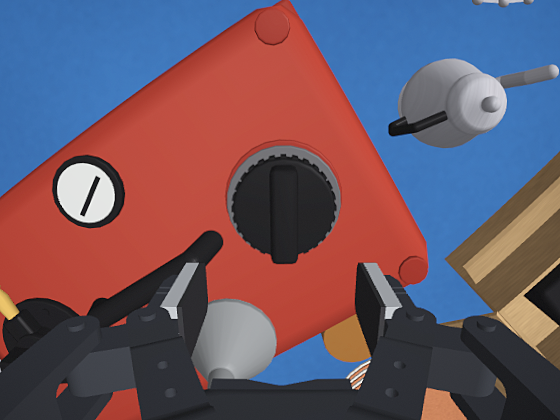

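```bash
python3 - <<'E'
from h import *
W=bot.camera_params('wrist'); print(-np.array(W['R']).T@W['t'],np.array(W['R']).round(3),W['cx'],W['cy'])
P={'wrist':W,'scene':bot.camera_params('scene'),'top':bot.camera_params('top')}
def tri(o):
    A=np.zeros((3,3));b=np.zeros(3)
    for c,uv in o.items():
        s,v=ray(P[c],uv);M=np.eye(3)-np.outer(v,v);A+=M;b+=M@s
    X=np.linalg.solve(A,b); return X.round(4),{c:(proj(P[c],X)-uv).round(1) for c,uv in o.items()}
print(tri({'wrist':[279.7,214.8],'scene':[353.6,222.8],'top':[204.3,217.1]}))
print(tri({'wrist':[284,213],'scene':[353.6,222.8],'top':[204.3,217.1]}))
for z in(.245,.251,.255):
  u=atz(W,(284,165),z);w=atz(W,(284,263),z);print(z,u,w,np.hypot(*(u-w)[:2]),(u+w)/2,np.degrees(np.arctan2(*(w-u)[1::-1])))
for z in(.239,.251): print(proj(W,[.5817,.2301,z]))
# flange: ellipse extents
for z in(.22,.227): print(np.linalg.norm(atz(W,(227,195),z)-atz(W,(341,195),z)))
E
python3 - <<'E'
import cv2
a=cv2.imread('pics/w1.png')[130:280,210:360]
cv2.imwrite('pics/w1c.png',cv2.convertScaleAbs(cv2.resize(a,(600,600),interpolation=cv2.INTER_CUBIC),alpha=2.2))
E
```

```text
[0.53769467 0.28331715 0.49763009] [[ 0.77   0.638  0.002]
 [ 0.614 -0.742  0.27 ]
 [ 0.174 -0.207 -0.963]] 280.8036136772968 212.0026691288358
(array([0.583 , 0.2289, 0.2415]), {'wrist': array([ 0.7, -4.4]), 'scene': array([-0.7, -0.6]), 'top': array([ 0.4, -0.7])})
(array([0.5836, 0.23  , 0.2415]), {'wrist': array([-2. , -3.1]), 'scene': array([-0.4, -0.2]), 'top': array([-0.1, -1. ])})
0.245 [0.56406191 0.25557729 0.245     ] [0.60947059 0.2009895  0.245     ] 0.07100545769275372 [0.58676625 0.22828339 0.245     ] -50.24473629244838
0.251 [0.56343569 0.25623612 0.251     ] [0.6077659  0.20294479 0.251     ] 0.06931906813471715 [0.58560079 0.22959045 0.251     ] -50.244736292448394
0.255 [0.5630182  0.25667533 0.255     ] [0.60662944 0.20424832 0.255     ] 0.06819480842935939 [0.58482382 0.23046183 0.255     ] -50.24473629244842
[280.05612386 207.14218031]
[280.05563967 211.71710914]
0.08600408970572487
0.08383563373069088
```

View pics/w1c.png

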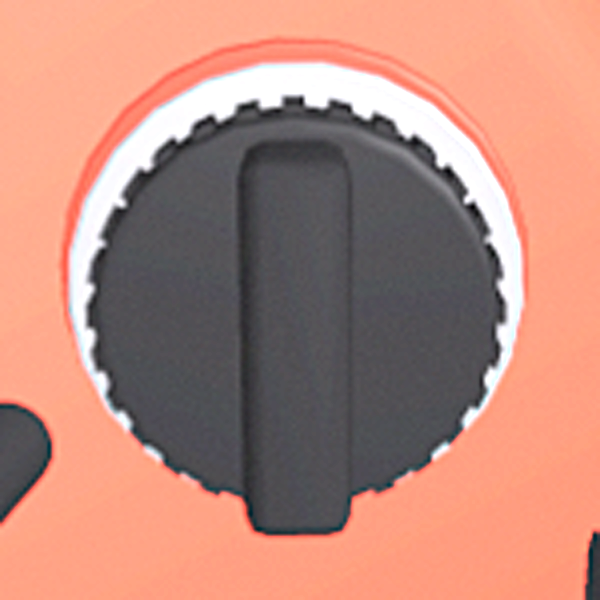

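```bash
python3 -m crank '[{"x":3,"y":0.15,"z":0.2},{"x":6,"y":0.15,"z":0.2},{"x":7,"y":0.15,"z":0.2},{"x":7,"y":0.15,"z":0.2},{"x":7,"y":0.15,"z":0.2}]' 55
python3 - <<'E'
from h import *
o=bot.observe(); p=bot.camera_params('wrist'); im=bot.camera('wrist')
print(o['time'],o['tcp_pos'],o['opening'])
T=o['tcp_pos'];print(proj(p,T),proj(p,[T[0],T[1],.252]),proj(p,[T[0],T[1],.24]))
print(bot.landmark_of('wrist','cap_bar'))
save(im,'w2')
E
```

```text
2.9167 [0.58063264 0.23117253 0.36085889] 0.05968204668095852
[279.70135153 282.56056772] [279.84917677 209.96196828] [279.85863497 205.43976162]
[{'at': [281.9, 217.2], 'confidence': 0.73}, {'at': [227.2, 338.7], 'confidence': 0.69}]invalid input
```

View pics/w2.png

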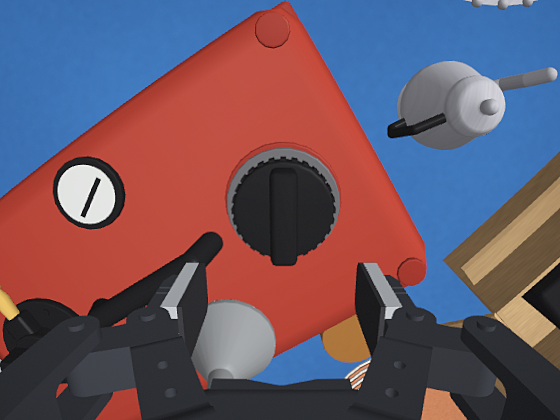

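```bash
python3 -m crank '[{"x":3,"y":0.15,"z":0.2,"twist":0},{"x":6,"y":0.15,"z":0.2,"twist":0},{"x":7,"y":0.15,"z":0.2,"twist":0},{"x":7,"y":0.15,"z":0.2,"twist":0},{"x":7,"y":0.15,"z":0.2,"twist":0}]' 55
python3 - <<'E'
from h import *
o=bot.observe(); p=bot.camera_params('wrist'); im=bot.camera('wrist')
print(o['time'],o['tcp_pos'],o['tcp_rot'],o['opening'])
T=o['tcp_pos'];print(proj(p,T),proj(p,[T[0],T[1],.252]),proj(p,[T[0],T[1],.24]))
print(bot.landmark_of('wrist','cap_bar'))
save(cv2.convertScaleAbs(im,alpha=1.6),'w3')
E
```

```text
time: 3.43
tcp_pos: [0.5841, 0.2296, 0.2907]
tcp_rot: [[-0.0, 0.771, 0.637], [-0.0, 0.637, -0.771], [-1.0, -0.0, -0.0]]
wrist_force: [-0.3, 0.2, 1.4]
opening: 0.0469
3.4333 [0.5840895  0.22956762 0.29068605] [[-2.94991065e-04  7.71062278e-01  6.36759670e-01]
 [-2.61109823e-05  6.36759691e-01 -7.71062316e-01]
 [-9.99999956e-01 -2.44082914e-04 -1.67705226e-04]] 0.04693352525364056
[279.67483995 282.59647215] [279.83274521 247.59546162] [279.87007594 239.3690489 ]
[{'at': [280.4, 250.7], 'confidence': 0.6}]
```

View pics/w3.png

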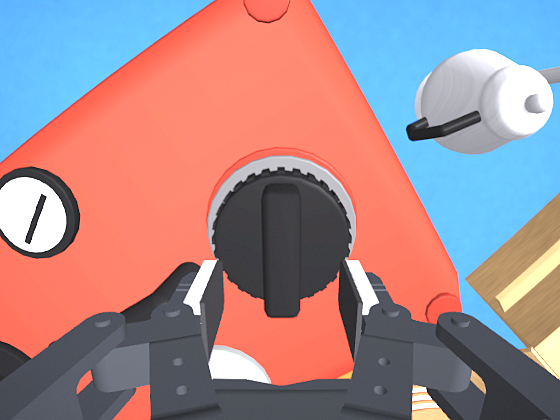

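```bash
python3 -m crank '[{"x":1.5,"y":0.05,"z":0.3,"twist":0},{"x":3.2,"y":0.05,"z":0.3,"twist":0},{"x":3.2,"y":0.05,"z":0.3,"twist":0},{"x":3.2,"y":0.05,"z":0.3,"twist":0}]' 55
python3 -m crank '[{"x":0,"y":0,"z":0,"twist":0},{"x":0,"y":0,"z":0,"twist":0},{"x":0,"y":0,"z":0,"twist":0},{"x":0,"y":0,"z":0,"twist":0},{"x":0,"y":0,"z":0,"twist":0},{"x":0,"y":0,"z":0,"twist":0},{"x":0,"y":0,"z":0,"twist":0},{"x":0,"y":0,"z":0,"twist":0}]' 0
python3 - <<'E'
from h import *
o=bot.observe(); im=bot.camera('wrist')
print(o['time'],o['tcp_pos'],o['opening'],o['wrist_force'],o['torque'])
save(cv2.convertScaleAbs(im,alpha=1.6),'w4')
E
```

```text
time: 3.87
tcp_pos: [0.5868, 0.2272, 0.259]
tcp_rot: [[0.0, 0.771, 0.636], [0.0, 0.636, -0.771], [-1.0, 0.0, 0.0]]
wrist_force: [0.3, -0.0, -0.0]
opening: 0.047
time: 4.53
tcp_pos: [0.5869, 0.2269, 0.2601]
tcp_rot: [[0.002, 0.771, 0.636], [-0.0, 0.636, -0.771], [-1.0, 0.001, 0.002]]
wrist_force: [-2.4, -2.2, 6.6]
opening: 0.0162
4.5333 [0.58689087 0.22689086 0.26014504] 0.016212316440289167 [-2.35183908 -2.18395587  6.58056552] [-0.31803601  0.40330035  0.03798434]
```

View pics/w4.png

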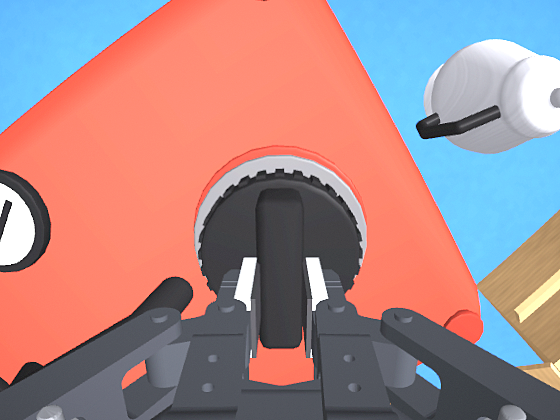

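```bash
python3 -m crank '[{"x":-0.15,"y":0,"z":0,"twist":5},{"x":-0.15,"y":0,"z":0,"twist":10},{"x":-0.15,"y":0,"z":0,"twist":15},{"x":-0.15,"y":0,"z":0,"twist":20},{"x":-0.15,"y":0,"z":0,"twist":25},{"x":-0.15,"y":0,"z":0,"twist":30},{"x":-0.15,"y":0,"z":0,"twist":35},{"x":-0.15,"y":0,"z":0,"twist":40},{"x":-0.15,"y":0,"z":0,"twist":45}]' 0
cat >> h.py <<'E'
def st(tag=None):
    o=bot.observe(); R=np.array(o['tcp_rot']); 
    print(round(o['time'],2),np.round(o['tcp_pos'],4),'yang',np.degrees(np.arctan2(R[1,1],R[0,1])).round(2),'F',np.round(o['wrist_force'],1),'T',np.round(o['torque'],3),'op',round(o['opening'],4),'j6',round(o['joint_positions'][5],2))
    if tag: im=bot.camera('wrist'); save(cv2.convertScaleAbs(im,alpha=1.6),tag)
E
python3 -c "
from h import *
st('w5')"
```

```text
time: 5.33
tcp_pos: [0.5844, 0.226, 0.2602]
tcp_rot: [[-0.005, 0.995, -0.099], [-0.003, -0.099, -0.995], [-1.0, -0.004, 0.003]]
wrist_force: [-9.5, -4.8, 5.3]
opening: 0.0161
5.33 [0.5844 0.226  0.2602] yang -5.7 F [-9.5 -4.8  5.3] T [-0.869  1.621  0.325] op 0.0161 j6 16.73
```

View pics/w5.png

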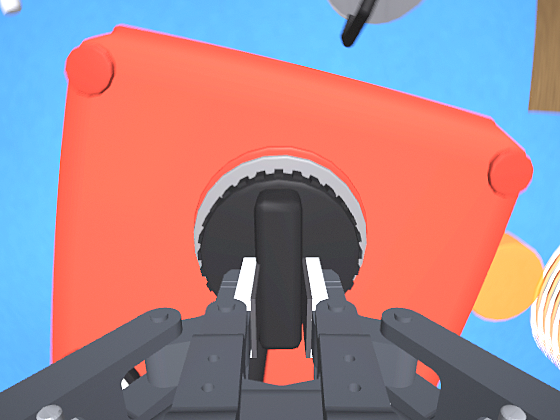

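```bash
python3 -m crank '[{"x":-0.05,"y":-0.15,"z":0.06,"twist":4},{"x":-0.1,"y":-0.3,"z":0.12,"twist":8},{"x":-0.1,"y":-0.3,"z":0.12,"twist":12}]' 0
python3 -c "
from h import *
st()"
python3 -m crank '[{"x":0,"y":0,"z":0,"twist":4},{"x":0,"y":0,"z":0,"twist":8},{"x":0,"y":0,"z":0,"twist":12}]' 0
python3 -c "
from h import *
st()"
```

```text
time: 5.63
tcp_pos: [0.5832, 0.2259, 0.2603]
tcp_rot: [[-0.001, 0.953, -0.303], [-0.001, -0.303, -0.953], [-1.0, -0.001, 0.001]]
wrist_force: [-0.8, -0.9, -3.0]
opening: 0.0164
5.63 [0.5832 0.2259 0.2603] yang -17.66 F [-0.8 -0.9 -3. ] T [-0.276  0.051  0.266] op 0.0164 j6 28.65
time: 5.88
tcp_pos: [0.5825, 0.2261, 0.2602]
tcp_rot: [[-0.003, 0.869, -0.495], [-0.001, -0.495, -0.869], [-1.0, -0.002, 0.002]]
wrist_force: [-2.9, 0.0, -1.8]
opening: 0.0161
5.88 [0.5825 0.2261 0.2602] yang -29.65 F [-2.9  0.  -1.8] T [-0.147  0.502  0.258] op 0.0161 j6 40.65
```

```bash
for i in 1; do python3 -m crank '[{"x":0,"y":0,"z":0.05,"twist":4},{"x":0,"y":0,"z":0.1,"twist":8},{"x":0,"y":0,"z":0.1,"twist":12}]' 0 >/dev/null
python3 -c "
from h import *
st()"; done
python3 -m crank '[{"x":0,"y":0,"z":0,"twist":4},{"x":0,"y":0,"z":0,"twist":8}]' 0 >/dev/null
python3 -c "
from h import *
st('w6')"
```

```text
6.13 [0.5818 0.2263 0.2603] yang -41.62 F [-3.4  3.3 -2.4] T [0.445 0.606 0.287] op 0.0167 j6 52.58
6.3 [0.5814 0.2267 0.2602] yang -49.6 F [-4.4  3.9 -1.6] T [0.506 0.769 0.273] op 0.0164 j6 60.58
```

View pics/w6.png

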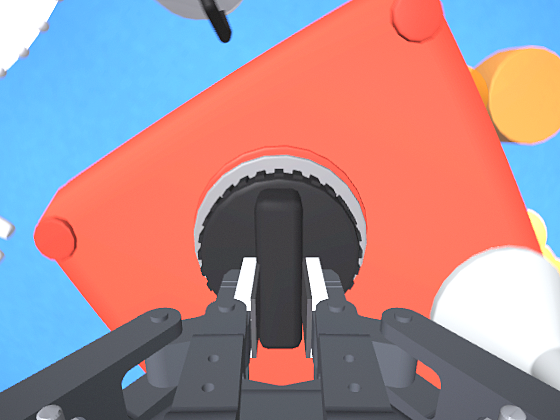

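```bash
python3 -m crank '[{"x":0,"y":-0.15,"z":0,"twist":4},{"x":0,"y":-0.25,"z":0,"twist":8}]' 0 >/dev/null
python3 -c "
from h import *
st()"
python3 -m crank '[{"x":0,"y":0,"z":0,"twist":4},{"x":0,"y":0,"z":0,"twist":8}]' 0 >/dev/null
python3 -c "
from h import *
st()"
```

```text
6.52 [0.5808 0.2273 0.2603] yang -57.62 F [ 0.5 -0.8 -2.7] T [-0.387 -0.024  0.269] op 0.0161 j6 68.78
6.68 [0.5806 0.2277 0.2603] yang -65.63 F [-2.7  0.4 -2.8] T [0.099 0.378 0.259] op 0.0162 j6 76.79
```

```bash
python3 -m crank '[{"x":0,"y":0,"z":0,"twist":4},{"x":0,"y":0,"z":0.05,"twist":8}]' 0 >/dev/null
python3 -c "
from h import *
st()"
python3 -m crank '[{"x":0,"y":0,"z":0,"twist":4},{"x":0,"y":0,"z":0.05,"twist":8}]' 0 >/dev/null
python3 -c "
from h import *
st()"

```

```text
6.85 [0.5803 0.2281 0.2603] yang -73.62 F [-0.9  4.1 -3.7] T [0.585 0.038 0.325] op 0.0161 j6 84.78
7.02 [0.5801 0.2285 0.2603] yang -81.6 F [ 0.8  4.4 -4.2] T [ 0.664 -0.136  0.58 ] op 0.0164 j6 92.77
```

```bash
for k in 1; do python3 -m crank '[{"x":0,"y":0,"z":0,"twist":4}]' 0 >/dev/null
python3 -c "
from h import *
st()"
python3 -m crank '[{"x":0,"y":0,"z":0,"twist":4}]' 0 >/dev/null
python3 -c "
from h import *
st()"
python3 -m crank '[{"x":0,"y":0,"z":0,"twist":4}]' 0 >/dev/null
python3 -c "
from h import *
st()"
done
```

```text
7.1 [0.58   0.2286 0.2603] yang -85.55 F [-0.5  5.7 -3.4] T [1.02  0.191 0.761] op 0.0164 j6 96.72
7.18 [0.5799 0.229  0.2603] yang -89.58 F [-1.3  7.6 -3.8] T [1.073 0.137 0.17 ] op 0.0161 j6 100.76
7.27 [0.5799 0.2294 0.2603] yang -93.61 F [-0.1  9.  -5. ] T [ 1.364  0.084 -0.362] op 0.0163 j6 104.8
```

```bash
python3 -m crank '[{"x":0,"y":-0.2,"z":0,"twist":4}]' 0 >/dev/null
python3 -c "
from h import *
st()"
python3 -m crank '[{"x":0,"y":0,"z":0,"twist":4}]' 0 >/dev/null
python3 -c "
from h import *
st()"
python3 -m crank '[{"x":0,"y":0,"z":0,"twist":4}]' 0 >/dev/null
python3 -c "
from h import *
st()"
python3 -m crank '[{"x":0,"y":0,"z":0,"twist":4}]' 0 >/dev/null
python3 -c "
from h import *
st('w7')"
```

```text
7.35 [0.5801 0.23   0.2603] yang -97.64 F [-1.2 -0.5 -2.8] T [-0.329  0.283  0.097] op 0.0162 j6 108.98
7.43 [0.58   0.23   0.2603] yang -101.62 F [-0.9  3.1 -2.6] T [0.479 0.158 0.275] op 0.0165 j6 112.97
7.52 [0.58   0.2301 0.2603] yang -105.58 F [-1.2  4.1 -3. ] T [0.416 0.236 0.835] op 0.0162 j6 116.93
7.6 [0.58   0.2305 0.2603] yang -109.56 F [-0.4  5.4 -3.9] T [0.783 0.163 0.327] op 0.0163 j6 120.91
```

View pics/w7.png

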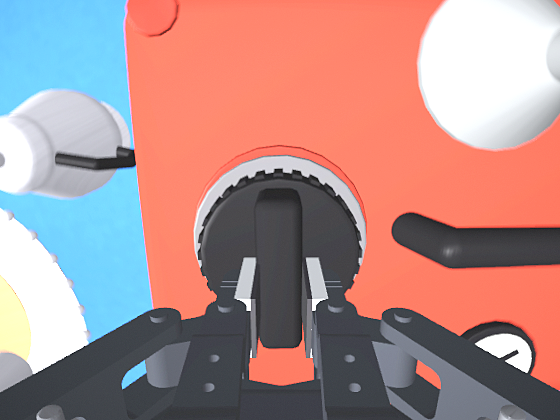

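```bash
python3 -m crank '[{"x":0,"y":-0.05,"z":0,"twist":4},{"x":0,"y":-0.1,"z":0,"twist":8},{"x":0,"y":-0.1,"z":0,"twist":10},{"x":0,"y":-0.1,"z":0,"twist":10}]' 0 >/dev/null
python3 -c "
from h import *
st()"
python3 -m crank '[{"x":0,"y":0,"z":0,"twist":0},{"x":0,"y":0,"z":0,"twist":0},{"x":0,"y":0,"z":0,"twist":0},{"x":0,"y":0,"z":0,"twist":0},{"x":0,"y":0,"z":0,"twist":0}]' 55
python3 -c "
from h import *
st('w8')"
```

```text
7.98 [0.5805 0.2312 0.2603] yang -119.45 F [-1.7  5.9 -3.9] T [ 0.832  0.27  -0.259] op 0.0161 j6 130.87
time: 8.4
tcp_pos: [0.5813, 0.2296, 0.2611]
tcp_rot: [[0.001, -0.492, -0.871], [-0.0, -0.871, 0.492], [-1.0, -0.0, -0.001]]
wrist_force: [-0.5, -0.9, 0.8]
opening: 0.047
8.4 [0.5813 0.2296 0.2611] yang -119.48 F [-0.5 -0.9  0.8] T [-0.043 -0.004  0.005] op 0.047 j6 130.83
```

View pics/w8.png

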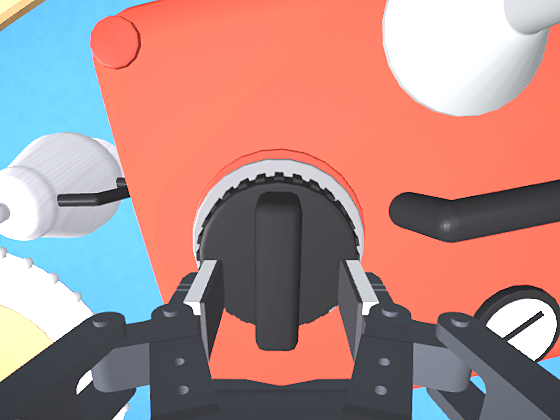

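```bash
python3 -m crank '[{"x":-3,"y":0,"z":0,"twist":0},{"x":-6,"y":0,"z":0,"twist":0},{"x":-9,"y":2,"z":-0.5,"twist":-6},{"x":-10,"y":5,"z":-1,"twist":-12},{"x":-10,"y":8,"z":-1.5,"twist":-18},{"x":-10,"y":11,"z":-2.3,"twist":-24},{"x":-10,"y":14,"z":-3,"twist":-30},{"x":-10,"y":17,"z":-3.7,"twist":-36},{"x":-10,"y":20,"z":-4.4,"twist":-42},{"x":-10,"y":23,"z":-5,"twist":-48},{"x":-10,"y":25,"z":-5.5,"twist":-54},{"x":-10,"y":25.6,"z":-5.5,"twist":-60},{"x":-10,"y":25.6,"z":-5.5,"twist":-66.8},{"x":-10,"y":25.6,"z":-5.5,"twist":-66.8},{"x":-10,"y":25.6,"z":-5.5,"twist":-66.8}]' 55
python3 - <<'E'
from h import *
st('w9'); p=bot.camera_params('wrist');T=bot.observe()['tcp_pos']
for z in(.25,.238,.21):print(z,proj(p,[T[0],T[1],z]))
for n,z in [('tap_pointer',.24),('tap_mark',.212),('cap_bar',.24)]:
    print(n,[(a['at'],a['confidence'],atz(p,a['at'],z)) for a in bot.landmark_of('wrist',n)[:2]])
im=bot.camera('top')
a=cv2.resize(im[185:255,160:250],(400,300),interpolation=cv2.INTER_CUBIC); save(cv2.convertScaleAbs(a,alpha=1.8),'cap9')
E
```

```text
time: 9.7
tcp_pos: [0.5028, -0.0202, 0.3608]
tcp_rot: [[0.0, 0.603, -0.798], [-0.0, -0.798, -0.603], [-1.0, 0.0, -0.0]]
wrist_force: [1.1, -0.9, 0.2]
opening: 0.0469
9.7 [ 0.5028 -0.0202  0.3608] yang -52.9 F [ 1.1 -0.9  0.2] T [-0.023 -0.006  0.013] op 0.0469 j6 37.88
0.25 [279.5008132  211.50415475]
0.238 [279.56237665 206.96628848]
0.21 [279.68739728 197.76004875]
tap_pointer [([274.9, 205.8], 0.68, array([ 0.50203009, -0.01655201,  0.24      ]))]
tap_mark [([316.7, 170.8], 0.68, array([ 0.53716448, -0.0294682 ,  0.212     ])), ([274.0, 206.7], 0.49, array([ 0.49488867, -0.02049044,  0.212     ]))]
cap_bar []
```

View pics/w9.png

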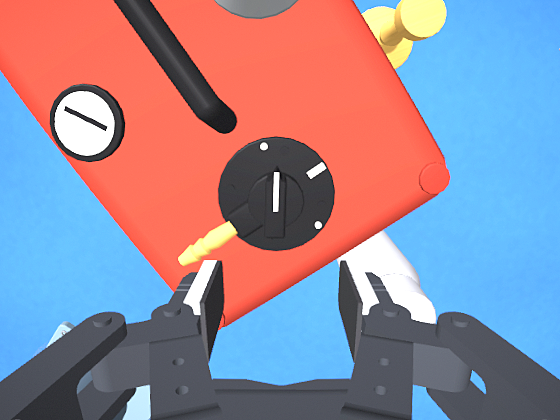

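View pics/cap9.png

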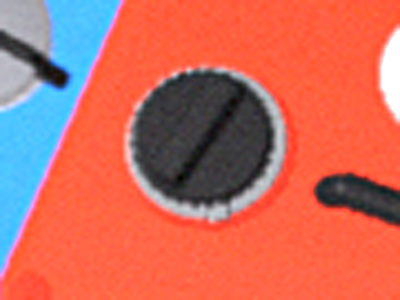

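```bash
python3 -m crank '[{"x":3,"y":-0.2,"z":-0.15,"twist":0},{"x":6,"y":-0.2,"z":-0.15,"twist":0},{"x":6.8,"y":-0.2,"z":-0.15,"twist":0},{"x":6.8,"y":-0.2,"z":-0.15,"twist":0}]' 38
python3 - <<'E'
from h import *
st('w10'); p=bot.camera_params('wrist');T=bot.observe()['tcp_pos']
for z in(.25,.238,.21):print(z,proj(p,[T[0],T[1],z]))
print(bot.landmark_of('wrist','tap_pointer'))
P={'top':bot.camera_params('top'),'wrist':p,'scene':bot.camera_params('scene')}
E
```

```text
time: 10.28
tcp_pos: [0.5014, -0.0169, 0.2902]
tcp_rot: [[-0.006, 0.606, -0.795], [0.001, -0.795, -0.606], [-1.0, -0.004, 0.004]]
wrist_force: [-0.8, -0.4, 0.7]
opening: 0.0322
10.28 [ 0.5014 -0.0169  0.2902] yang -52.69 F [-0.8 -0.4  0.7] T [ 0.014 -0.064  0.005] op 0.0322 j6 38.0
0.25 [279.11638778 247.79008067]
0.238 [279.26174954 239.6873703 ]
0.21 [279.54469673 223.93177649]
[{'at': [281.4, 238.9], 'confidence': 0.89}]
```

View pics/w10.png

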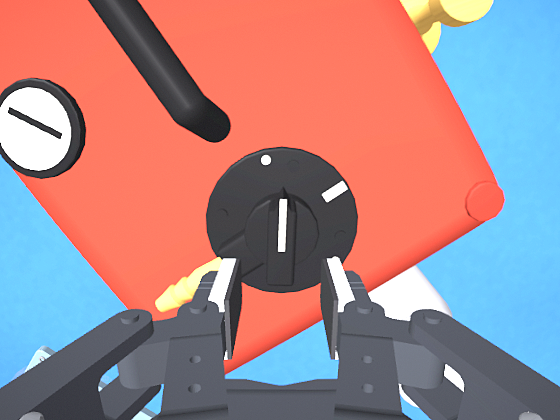

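```bash
python3 - <<'E'
from h import *
p=bot.camera_params('wrist');o=bot.observe()
# line length estimate vs height: w10 line px 198..252, current pose
# rebuild w9 camera: translate by tcp difference (same orientation)
R=np.array(p['R']);c=-R.T@np.array(p['t'])
d=np.array([.5028,-.0202,.3608])-np.array(o['tcp_pos'])
q=dict(p);q['t']=-R@(c+d)
for a,b in [((276,172),(283,198)),((276,211),(283,252)),((317,171),(335,191)),((264,147),(266,160)),((274.9,205.8),(281.4,238.9))]:
    A=np.zeros((3,3));B=np.zeros(3)
    for P,uv in((q,a),(p,b)):
        s,v=ray(P,uv);M=np.eye(3)-np.outer(v,v);A+=M;B+=M@s
    print(a,np.linalg.solve(A,B).round(4))
E
```

```text
(276, 172) [ 0.5243 -0.0026  0.252 ]
(276, 211) [ 0.5054 -0.017   0.2625]
(317, 171) [ 0.5394 -0.028   0.2238]
(264, 147) [0.5248 0.0114 0.1809]
(274.9, 205.8) [ 0.5011 -0.019   0.2313]
```

```bash
python3 -m crank '[{"x":1,"y":0.1,"z":-0.05,"twist":0},{"x":2,"y":0.1,"z":-0.05,"twist":0},{"x":2.7,"y":0.1,"z":-0.05,"twist":0},{"x":2.7,"y":0.1,"z":-0.05,"twist":0}]' 38
python3 -m crank '[{"x":0,"y":0,"z":0,"twist":0},{"x":0,"y":0,"z":0,"twist":0},{"x":0,"y":0,"z":0,"twist":0},{"x":0,"y":0,"z":0,"twist":0},{"x":0,"y":0,"z":0,"twist":0},{"x":0,"y":0,"z":0,"twist":0}]' 0
python3 -c "
from h import *
st('w11')"
```

```text
time: 10.72
tcp_pos: [0.503, -0.0179, 0.2639]
tcp_rot: [[-0.003, 0.606, -0.795], [0.001, -0.795, -0.606], [-1.0, -0.002, 0.002]]
wrist_force: [-0.3, -0.8, -0.9]
opening: 0.0322
time: 11.22
tcp_pos: [0.5039, -0.018, 0.2659]
tcp_rot: [[0.0, 0.606, -0.795], [-0.0, -0.795, -0.606], [-1.0, 0.0, -0.0]]
wrist_force: [-0.6, -0.3, 0.4]
opening: -0.0004
11.22 [ 0.5039 -0.018   0.2659] yang -52.68 F [-0.6 -0.3  0.4] T [ 0.043 -0.023  0.011] op -0.0004 j6 37.94
```

View pics/w11.png

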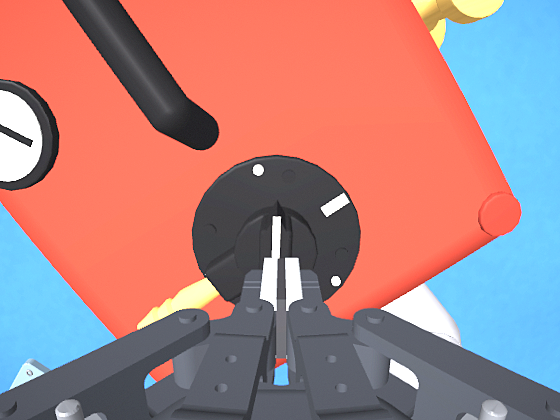

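```bash
python3 -m crank '[{"x":-0.5,"y":0,"z":0,"twist":0},{"x":-0.5,"y":0,"z":0,"twist":0},{"x":-0.5,"y":0,"z":0,"twist":0},{"x":-0.5,"y":0,"z":0,"twist":0},{"x":-0.5,"y":0,"z":0,"twist":0}]' 38
python3 - <<'E'
from h import *
st('w12'); p=bot.camera_params('wrist');T=bot.observe()['tcp_pos']
for z in(.24,.228,.216):print(z,proj(p,[T[0],T[1],z]))
for n,z in[('tap_pointer',.228),('tap_mark',.21)]:
  for a in bot.landmark_of('wrist',n): print(n,a,atz(p,a['at'],z))
t=bot.camera_params('top');print(atz(t,[314.2,254.7],.228)); s=bot.camera_params('scene');print(atz(s,[289,147.5],.228))
E
```

```text
time: 11.68
tcp_pos: [0.5038, -0.018, 0.2706]
tcp_rot: [[0.0, 0.606, -0.795], [-0.0, -0.795, -0.606], [-1.0, 0.0, 0.0]]
wrist_force: [-0.3, -0.3, -0.6]
opening: 0.0325
11.68 [ 0.5038 -0.018   0.2706] yang -52.69 F [-0.3 -0.3 -0.6] T [ 0.051  0.019 -0.037] op 0.0325 j6 37.94
0.24 [278.87692699 256.72729197]
0.228 [279.00877287 247.64607058]
0.216 [279.12589039 239.58842638]
tap_pointer {'at': [279.9, 257.9], 'confidence': 0.96} [ 0.49961615 -0.02175119  0.228     ]
tap_mark {'at': [331.7, 203.4], 'confidence': 0.58} [ 0.535675   -0.02933047  0.21      ]
[ 0.50495757 -0.02726578  0.228     ]
[ 0.47635896 -0.02733514  0.228     ]
```

View pics/w12.png

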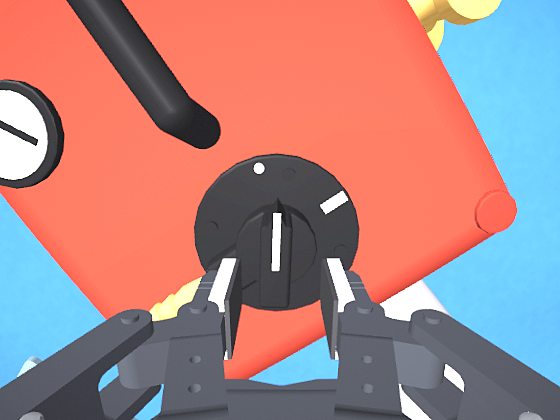

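```bash
python3 -m crank '[{"x":1,"y":-0.1,"z":0.3,"twist":0},{"x":2,"y":-0.1,"z":0.3,"twist":0},{"x":2.6,"y":-0.1,"z":0.3,"twist":0},{"x":2.6,"y":-0.1,"z":0.3,"twist":0}]' 38
python3 -m crank '[{"x":0,"y":0,"z":0,"twist":0},{"x":0,"y":0,"z":0,"twist":0},{"x":0,"y":0,"z":0,"twist":0},{"x":0,"y":0,"z":0,"twist":0},{"x":0,"y":0,"z":0,"twist":0},{"x":0,"y":0,"z":0,"twist":0}]' 0
python3 -c "
from h import *
st('w13')"
```

```text
time: 12.17
tcp_pos: [0.4995, -0.0187, 0.2422]
tcp_rot: [[-0.004, 0.606, -0.795], [0.001, -0.795, -0.606], [-1.0, -0.003, 0.003]]
wrist_force: [0.2, 1.2, 1.2]
opening: 0.0325
time: 12.67
tcp_pos: [0.4997, -0.0181, 0.2445]
tcp_rot: [[-0.002, 0.607, -0.795], [0.002, -0.795, -0.607], [-1.0, -0.003, 0.001]]
wrist_force: [-4.1, 2.9, 0.3]
opening: 0.0123
12.67 [ 0.4997 -0.0181  0.2445] yang -52.66 F [-4.1  2.9  0.3] T [0.49  0.633 0.006] op 0.0123 j6 37.74
```

View pics/w13.png

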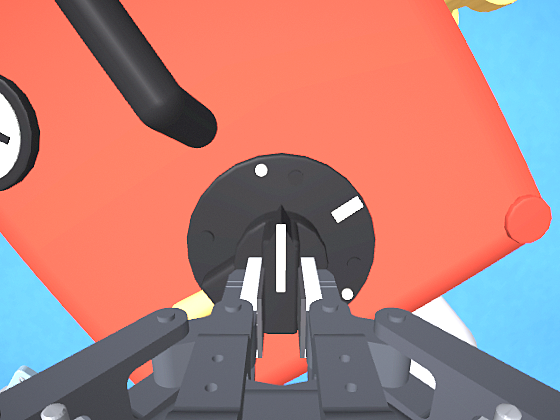

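```bash
python3 -m crank '[{"x":0,"y":-0.1,"z":0,"twist":5},{"x":0,"y":-0.1,"z":0,"twist":10},{"x":0,"y":-0.1,"z":0,"twist":15},{"x":0,"y":-0.1,"z":0,"twist":20},{"x":0,"y":-0.1,"z":0,"twist":25}]' 0
python3 -c "
from h import *
st()"

```

```text
time: 13.13
tcp_pos: [0.4993, -0.0173, 0.2445]
tcp_rot: [[-0.002, 0.21, -0.978], [0.002, -0.978, -0.21], [-1.0, -0.002, 0.002]]
wrist_force: [-3.6, 3.7, -0.5]
opening: 0.0124
13.13 [ 0.4993 -0.0173  0.2445] yang -77.9 F [-3.6  3.7 -0.5] T [0.547 0.539 0.166] op 0.0124 j6 63.04
```

```bash
python3 -m crank '[{"x":0,"y":-0.1,"z":0.05,"twist":5},{"x":0,"y":-0.1,"z":0.1,"twist":10},{"x":0,"y":-0.1,"z":0.1,"twist":15},{"x":0,"y":-0.1,"z":0.1,"twist":20},{"x":0,"y":-0.1,"z":0.1,"twist":20}]' 0
python3 -c "
from h import *
st('w14')"

```

```text
time: 13.55
tcp_pos: [0.4992, -0.0166, 0.2445]
tcp_rot: [[0.0, -0.136, -0.991], [0.002, -0.991, 0.136], [-1.0, -0.002, 0.0]]
wrist_force: [0.7, 5.7, -3.2]
opening: 0.0123
13.55 [ 0.4992 -0.0166  0.2445] yang -97.85 F [ 0.7  5.7 -3.2] T [ 0.59  -0.15  -0.087] op 0.0123 j6 83.03
```

View pics/w14.png

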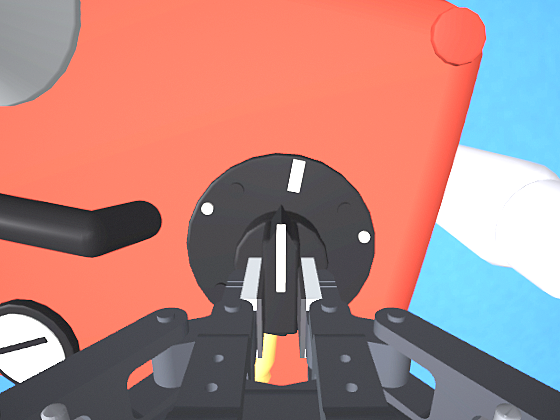

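```bash
python3 - <<'E'
from h import *
p=bot.camera_params('wrist')
for z in(.205,.212):
  a,b=[atz(p,q,z) for q in((207,209),(364,237))]; m=atz(p,(297,175.5),z); m1,m2=atz(p,(299,160),z),atz(p,(294,191),z)
  v=b-a; print(z,'perp',np.degrees(np.arctan2(v[1],v[0]))+90,np.linalg.norm(v),'markown',np.degrees(np.arctan2(*(m1-m2)[1::-1])))
  # axis from dots: mid + mark dir*... dots radius r at 1.2
  u=np.array([-v[1],v[0]])/np.linalg.norm(v[:2]); r=np.linalg.norm(v[:2])/2/np.sin(1.2)
  ax=(a+b)[:2]/2-u*r*np.cos(1.2); print('axis',ax,'r',r,'axis->mark',np.degrees(np.arctan2(*(m[:2]-ax)[::-1])))
  l1,l2=[atz(p,q,.237) for q in((281,225),(280.5,290))]; print('pointer',np.degrees(np.arctan2(*(l1-l2)[1::-1])),l2,l1)
E
```

```text
0.205 perp -18.13453318225197 0.0783115685502832 markown -16.065270655686057
axis [ 0.49859945 -0.01668267] r 0.04201088223087508 axis->mark -18.910710665138886
pointer -8.01332388441498 [ 0.49406197 -0.01610521  0.237     ] [ 0.52259147 -0.02012153  0.237     ]
0.212 perp -18.13453318225197 0.07520089494247231 markown -16.06527065568606
axis [ 0.5013592  -0.01707317] r 0.040342135901109966 axis->mark -18.910710665138915
pointer -8.01332388441498 [ 0.49406197 -0.01610521  0.237     ] [ 0.52259147 -0.02012153  0.237     ]
```

```bash
python3 -m crank '[{"x":0,"y":-0.1,"z":0,"twist":5},{"x":0,"y":-0.1,"z":0,"twist":9.8},{"x":0,"y":-0.1,"z":0,"twist":9.8},{"x":0,"y":-0.1,"z":0,"twist":9.8}]' 0
python3 -m crank '[{"x":0,"y":0,"z":0,"twist":0},{"x":0,"y":0,"z":0,"twist":0},{"x":0,"y":0,"z":0,"twist":0},{"x":0,"y":0,"z":0,"twist":0},{"x":-3,"y":0,"z":0,"twist":0},{"x":-6,"y":0,"z":0,"twist":0},{"x":-9,"y":0,"z":0,"twist":0},{"x":-9,"y":0,"z":0,"twist":0},{"x":-9,"y":0,"z":0,"twist":0}]' 38
python3 -c "
from h import *
st('w15')"

```

```text
time: 13.93
tcp_pos: [0.4992, -0.0163, 0.2445]
tcp_rot: [[-0.0, -0.296, -0.955], [0.0, -0.955, 0.296], [-1.0, -0.0, 0.0]]
wrist_force: [0.9, 3.4, -4.7]
opening: 0.0125
time: 14.68
tcp_pos: [0.5001, -0.017, 0.3367]
tcp_rot: [[0.005, -0.3, -0.954], [-0.002, -0.954, 0.3], [-1.0, 0.0, -0.005]]
wrist_force: [-0.6, -0.2, -0.7]
opening: 0.0327
14.68 [ 0.5001 -0.017   0.3367] yang -107.46 F [-0.6 -0.2 -0.7] T [-0.008  0.021 -0.026] op 0.0327 j6 92.74
```

View pics/w15.png

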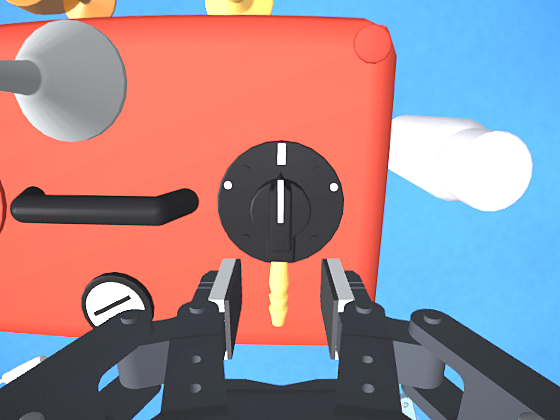

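```bash
python3 - <<'E'
from h import *
im=bot.camera('top'); save(im,'top9'); p=bot.camera_params('top')
for n,z in [('flask',0),('coffee_pot',0),('candlestick',0),('goblet',0),('funnel',.205)]:
    print(n,[atz(p,a['at'],z).round(3) for a in bot.landmark_of('top',n)[:1]])
st()
E
```

```text
flask [array([ 0.476, -0.178,  0.   ])]
coffee_pot [array([0.673, 0.408, 0.   ])]
candlestick [array([ 0.708, -0.028,  0.   ])]
goblet [array([0.76 , 0.134, 0.   ])]
funnel [array([0.627, 0.098, 0.205])]
15.03 [ 0.4988 -0.0164  0.3336] yang -107.48 F [ 0.2  0.2 -0.5] T [ 0.015 -0.05   0.011] op 0.0326 j6 92.77
```

View pics/top9.png

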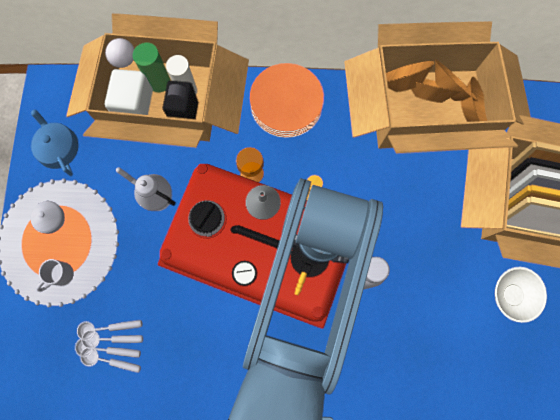

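All the goods stand where they were, the pointer lines up with the long mark and nothing is being touched.

```bash
python3 -c "
from rig import bot
print(bot.job_done())"
```

```text
the job is handed in; nothing more can be done
None
```

The tank is closed up and the job was handed in at about 15 s of the 67 s allowed; no verdict is reported.

- **Cap:** I turned the grip about 159° clockwise. The torque ran at about 0.27 N m, then showed two slip crests of about 0.76 and 0.84 N m, roughly 21° apart, which I count as two clicks. I released it after the second. Neither cap joint could be read directly, so the tightness and the click count come from torque and angle. A picture from above fits the bar's final angle to within about 4°.
- **Tap:** I turned the pointer about 55° clockwise. After release, the wrist picture shows it in line with the long mark to within a degree or two, with the two dots symmetric about it.
- **Missed grasp:** My first grasp of the tap closed above the knob because I had its height wrong. I opened, went lower and gripped it without disturbing anything.
- **Disagreements:** The cameras disagreed by about 5 to 9 mm on the cap and tap axes, and by more for the scene camera's view of the tap. I corrected sideways by feel, with forces staying around 10 N at the readings.
- **Other goods:** The last top-camera check put the flask, coffee pot, candlestick and funnel within about 5 mm of where they started. The goblet was only comparable with the scene camera's estimate, which differs by about 12 mm, but it looks unmoved. The gripper was clear of everything at hand-in.

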